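# Make up two stained-glass lamp kits

## Robot

A 7-joint arm with a two-finger parallel gripper is mounted at the origin on the work surface. World frame = base frame: x ahead of the robot, y to its left, z up, the work surface at z = 0. Lengths are in m, angles in rad, forces in N, time in s.
With the tool pointing down it reaches from about 0.4 to 0.85 m from the base axis. Payload 4.5 kg.
Tool frame: the origin (TCP) lies between the finger pads; the fingertips stand 11 mm ahead of it and the grasp point (between the pads) lies 8 mm behind it (r.nose_length is the distance from the TCP to the fingertips, in m); z points along the fingers, y is the line along which they close (so a half turn about z gives the same grasp; the last joint's range is limited). The gripper opens to 88 mm and grips with 3 to 60 N. Pads are 18 mm wide; open, the fingers measure 123 mm over their backs; the gripper's body (75 mm by 187 mm) begins 45 mm behind the grasp point.
Start: joints at [-1.176, 0.689, -0.195, 1.565, 0.157, 0.902, -0.215], TCP at [0.221, 0.585, 0.224] pointing down, gripper open.
Joint ranges: [-3.01, 3.01], [-0.46, 2.08], [-1.47, 1.51], [0.13, 2.56], [-1, 4.14], [0.04, 2.09], [-2.66, 2.66]. Speed limits (rad/s): [2.57, 2.57, 3.14, 3.14, 3.14, 3.14, 3.14].

## Interface

Orientations are given as a unit quaternion [x, y, z, w].
In Python, from plant import get_state, snapshot, camera_model, r gives the robot as it stands.
- The arm moves only by the shell command python3 -m inch 'ROWS' [FORCE]. ROWS is text: rows parted by semicolons, each of 7 numbers parted by spaces: the opening, from -1 (shut) to 1 (fully open), then the shift along the tool's x, y, z in m, then the turn, a rotation vector about the tool's x, y, z in rad. A call has 1 to 20 rows; each row shifts and turns the commanded pose from where the row before left it, along the tool's axes as they then stand; what a row does not reach is not made up. A row lasts 1/12 s, in which the tool goes at most 41.7 mm and 7.16 degrees, less where a joint would pass 70% of its speed; a pose out of reach is approached as far as the arm can. A call is refused whole if a number of a shift passes 0.0417 or a number of a turn 0.125, either way. A call with a gripper value outside its range is refused whole. The fingers move at their own pace and stop on an object; FORCE is the grip in N (left out, the last holds). Time passes only in rows, so rows that do not move let the fingers close. It gives the time, the measured TCP pose, the force, the opening and the grip force at its end, in the units of the state.
- get_state(): the state, without advancing time (a new reading comes with each control period).
- snapshot(name): name is "scene" or "top"; returns (picture, depth): 480x640x3 uint8, red, green, blue; 480x640 float32, m along the optical axis (not along the pixel's ray), 0 where there is no reading.
- camera_model(name): a dict with "intrinsics" (3x3 intrinsics, pixels), "dist" ([k1, k2, p1, p2, k3] as OpenCV has them; the pictures are not rectified), "view" (4x4, takes a point from world to camera coordinates). Camera axes: x right, y down, z forward; pixel columns grow to the right and rows downward; lengths in m; the calibration is good to about 2 mm. A picture is of the moment at which its call begins. camera_model takes no time and is no camera call.
- r.finish_job(): hands the job in; it is judged then, once.
The state is a dict: "clock": time; "q": joint angles; "qd": joint speeds; "joint_torque": joint torques, N m; "tool_pos": TCP position; "eef_rot": TCP orientation; "contact_force": force on the tool from outside, world axes, zero at the start; "moment": the same for the moment, N m; "opening": opening from 0.0 (shut) to 1.0 (fully open); "finger_force": force on a finger pad.
Only numpy, scipy, OpenCV 4.12 (cv2) and the standard library are available. Lean on these libraries where they do the work, as an engineer would, in place of code of your own. Each camera call takes 0.05 s, during which the arm holds its last target. There are 200 camera calls.

## Task

Make up the two lamp kits from the stock standing on the bench: the green glass tiles, the brass finial and the brass socket go in the pale wooden tray, and the amber glass tiles and the brass hanging cap go in the red tray. In each tray the glass lies flat in the felt-lined bay and every fitting stands upright in a plain bay of its own. Set things down without dropping them, and leave the blue tiles, the silver finial and the white socket standing where they are.

Things in the scene. Friction and masses are not known exactly. Their poses are not given: they have to be found in the camera images.
- wood_tray: The pale wooden tray (table lamp), fixed tray 108 (x) x 218 (y) mm, walls 6 mm thick, 20 mm high, floor 5 mm; origin under its centre. Two 4 mm dividers, tops at 16 mm, make three bays along y, each 96 mm long in x: felt-lined bay (grey floor), 70 mm wide, centre y = +68 mm; middle plain bay, 64 mm wide, centre y = -3 mm; end plain bay, 64 mm wide, centre y = -71 mm.
- red_tray: The red lacquered tray, black inside (hanging lamp), fixed tray 108 (x) x 218 (y) mm, walls 6 mm thick, 20 mm high, floor 5 mm; origin under its centre. Two 4 mm dividers, tops at 16 mm, make three bays along y, each 96 mm long in x: felt-lined bay (grey floor), 70 mm wide, centre y = +68 mm; middle plain bay, 64 mm wide, centre y = -3 mm; end plain bay, 64 mm wide, centre y = -71 mm.
- green_tiles: Bundle of green glass tiles with a pale paper band round it: a block 44 x 44 x 36 mm high (sides square to its x and y) that moves as one piece, about 0.17 kg; origin at the centre of its underside, z up
- amber_tiles: Bundle of amber (orange) glass tiles with a pale paper band round it: a block 44 x 44 x 36 mm high (sides square to its x and y) that moves as one piece, about 0.17 kg; origin at the centre of its underside, z up
- blue_tiles: Bundle of blue glass tiles with a pale paper band round it: a block 44 x 44 x 36 mm high (sides square to its x and y) that moves as one piece, about 0.17 kg; origin at the centre of its underside, z up. Belongs to neither kit.
- brass_finial: Brass (golden) lamp finial standing on its foot: 57 mm high, foot 28 mm across, narrow neck at 17 mm height, then an urn 22 mm across with straight sides from 25 to 42 mm height, pointed top; origin at the centre of its underside, z up. About 0.12 kg.
- nickel_finial: Silver (nickel) lamp finial standing on its foot: 57 mm high, foot 28 mm across, narrow neck at 17 mm height, then an urn 22 mm across with straight sides from 25 to 42 mm height, pointed top; origin at the centre of its underside, z up. Belongs to neither kit.
- brass_socket: Brass (golden) lamp socket standing with its dark mouth up: 52 mm high, upper shell 34 mm across from 25 to 52 mm height, collar 38 mm across at 21 to 25 mm, foot 30 mm across; origin at the centre of its underside, z up. About 0.07 kg.
- white_socket: White porcelain lamp socket standing with its dark mouth up: 52 mm high, upper shell 34 mm across from 25 to 52 mm height, collar 38 mm across at 21 to 25 mm, foot 30 mm across; origin at the centre of its underside, z up. Belongs to neither kit.
- brass_cap: Brass (golden) hanging cap: a low dome 46 mm across and 15 mm high, a steel nut 19 mm across on it up to 20 mm, and an upright threaded tube 12 mm across from 20 to 58 mm height, by which it can be picked up; origin at the centre of its underside, z up. About 0.10 kg.

How it is judged:
By the outcome, as a careful person would: the job done as asked, in the order asked, and still so for the second after the job is handed in, with the robot touching nothing.
It also fails if it takes over 128 s, if anything falls off the work surface, if the arm or the gripper's body presses on something with over 40 N, if the wrist force passes 120 N, or if a joint passes its speed limit or range.

## Working session

There is one attempt and no reset: what is moved stays moved. The work goes in short steps, Python scripts to look and compute and a shell command to move; the robot and the scene stay as the last step left them, time stands still between calls to the robot, and variables do not carry over. Pictures are saved under pics/ and viewed, at most 14 in all, crops included, and the job is handed in when it is done.

```bash
ls; mkdir -p pics; python3 - <<'E'
from plant import get_state, snapshot, camera_model, r
import cv2,numpy as np
s=get_state();print(s['clock'],s['tool_pos'],s['eef_rot'],s['opening'])
for n in('scene','top'):
    p,d=snapshot(n);cv2.imwrite(f'pics/{n}0.png',p[:,:,::-1]);np.savez(f'{n}0.npz',p=p,d=d)
    m=camera_model(n);print(n,m['intrinsics'],m['dist'],m['view'])
E
```

```text
pics
0.0 [0.22043934 0.58413497 0.22349953] [ 1.79354211e-01  9.83784135e-01 -9.13342208e-04 -9.46997944e-05] 1.0050830459140943
scene [[505.89313999   0.         327.43479279]
 [  0.         505.89313999 238.63908442]
 [  0.           0.           1.        ]] [-0.07310095  0.          0.          0.          0.        ] [[-0.70213526  0.71203305  0.00387492  0.37591068]
 [ 0.43260121  0.43089757 -0.79194916 -0.20481653]
 [-0.56556367 -0.55437914 -0.61057474  1.52456388]
 [ 0.          0.          0.          1.        ]]
top [[453.11251859   0.         321.66372933]
 [  0.         453.11251859 238.00605288]
 [  0.           0.           1.        ]] [-0.02564247  0.          0.          0.          0.        ] [[-0.00137849 -0.99974156  0.02269155  0.00116169]
 [-0.98785072 -0.00216488 -0.15539069  0.56264213]
 [ 0.15539966 -0.02263006 -0.98759244  0.81808093]
 [ 0.          0.          0.          1.        ]]
```

View pics/top0.png

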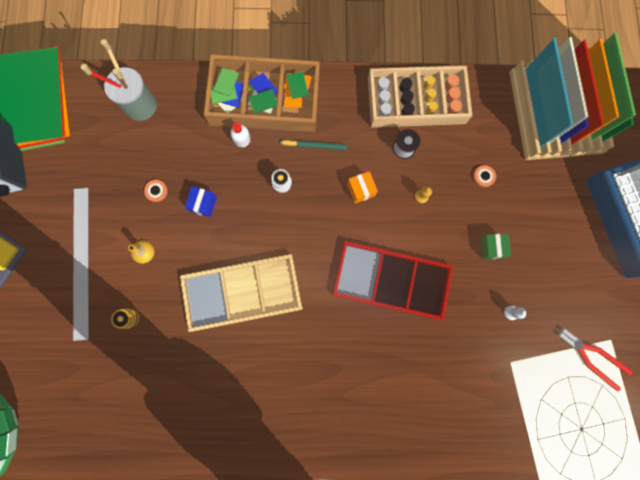

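View pics/scene0.png

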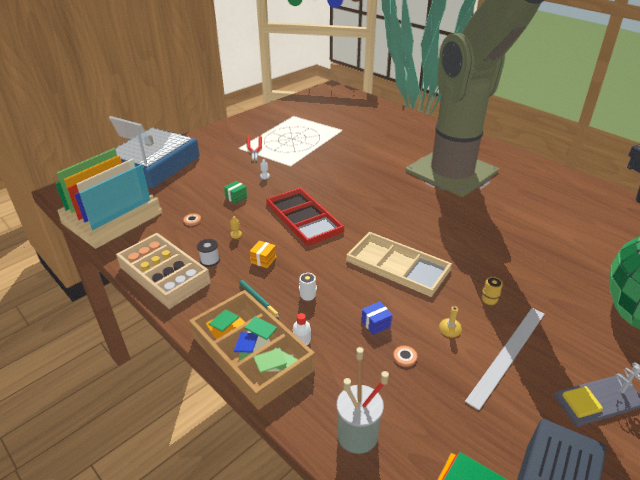

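The top view shows the wood tray at about (241,292), the red tray at (393,280), and the green tiles at (498,245). The amber tiles are at (362,187), the brass finial at (424,195), the cap at (142,250) and the brass socket at (123,319). The items to leave are blue at (201,201), the white socket at (281,180) and the silver finial at (514,312). The scene view shows them all upright.

```bash
cat > h.py <<'E'
import numpy as np,cv2
from plant import get_state, snapshot, camera_model
def rays(n,uv):
    m=camera_model(n);V=np.array(m['view']);R=V[:3,:3]
    x=cv2.undistortPoints(np.float64(uv).reshape(-1,1,2),np.array(m['intrinsics']),np.array(m['dist'])).reshape(-1,2)
    return -R.T@V[:3,3], np.c_[x,np.ones(len(x))]@R
def plane(n,uv,z):
    C,d=rays(n,uv);return C+d*((z-C[2])/d[:,2])[:,None]
def cloud(n,D):
    v,u=np.mgrid[:480,:640];C,d=rays(n,np.c_[u.ravel(),v.ravel()])
    return (C+d*D.reshape(-1,1)).reshape(480,640,3)
def tri(uv1,uv2):
    (a,d),(b,e)=rays('scene',[uv1]),rays('top',[uv2]);d,e=d[0],e[0]
    s=np.linalg.lstsq(np.c_[d,-e],b-a,rcond=None)[0];p,q=a+s[0]*d,b+s[1]*e
    return (p+q)/2,np.linalg.norm(p-q)
E
python3 - <<'E'
from h import *
np.set_printoptions(precision=4,suppress=True)
f=np.load('top0.npz');P=cloud('top',f['d']);p=f['p'];Z=P[...,2]
print('table z',np.median(Z[340:400,330:480]),Z[340:400,330:480].std())
hsv=cv2.cvtColor(p,cv2.COLOR_RGB2HSV)
def box(c,h):return np.s_[c[1]-h:c[1]+h,c[0]-h:c[0]+h]
for n,c,h in [('green',(498,245),24),('amber',(362,187),24),('blue',(201,201),24),('bfin',(424,195),18),('nfin',(514,312),18),('bsock',(123,319),20),('wsock',(281,180),18),('cap',(140,246),24)]:
    b=box(c,h);z=Z[b];print(n,'zmax',z[z<.12].max(),end=' ')
    if n in('green','amber','blue'):
        m=(abs(z-.036)<.006);mm=np.zeros(Z.shape,np.uint8);mm[b]=m;mm=cv2.morphologyEx(mm,cv2.MORPH_OPEN,np.ones((3,3)))
        v,u=np.nonzero(mm);q=plane('top',np.c_[u,v],.036)
        r=cv2.minAreaRect(np.float32(q[:,:2]*1000));print(r,q.mean(0))
    else:
        for lo in (.012,.025,.035,.045):
            mm=np.zeros(Z.shape,bool);mm[b]=z>lo
            q=P[mm];q=q[q[:,2]<.1]
            if len(q):
                (cx,cy),rr=cv2.minEnclosingCircle(np.float32(q[:,:2]));print(lo,len(q),np.round([cx,cy,rr*2],4),end='; ')
        print()
# trays: rim at z=.02
for n,c in [('wood',(241,292)),('red',(393,280))]:
    b=np.s_[c[1]-50:c[1]+50,c[0]-72:c[0]+72]
    mm=np.zeros(Z.shape,np.uint8);mm[b]=(Z[b]>.014)&(Z[b]<.028)
    k=max(cv2.findContours(mm,cv2.RETR_EXTERNAL,cv2.CHAIN_APPROX_NONE)[0],key=cv2.contourArea)
    q=plane('top',k.reshape(-1,2),.02);r=cv2.minAreaRect(np.float32(q[:,:2]*1000));print(n,r,len(k))
vis=p.copy();vis=cv2.resize(vis[130:350,100:540],None,fx=1.8,fy=1.8,interpolation=2)
cv2.imwrite('pics/z0.png',vis[:,:,::-1])
# obstacle heights around
for n,b in [('jar',np.s_[125:160,390:425]),('bottle',np.s_[118:150,228:252]),('ring',np.s_[160:190,470:500]),('rack',np.s_[40:160,510:640]),('laptop',np.s_[150:280,580:640]),('boxes',np.s_[50:130,200:475]),('cup',np.s_[35:125,80:160]),('ruler',np.s_[190:340,72:90])]:
    print(n,np.nanpercentile(Z[b][Z[b]<.5],99))
E
```

```text
table z -0.0005065900602791995 0.058864155817365406
green zmax 0.040516086331670365 ((549.9933471679688, -340.46856689453125), (41.154701232910156, 44.685081481933594), 0.1420622169971466) [ 0.5502 -0.3403  0.036 ]
amber zmax 0.04119218116378698 ((667.85009765625, -79.2612533569336), (45.496891021728516, 44.642269134521484), 20.689252853393555) [ 0.6679 -0.0789  0.036 ]
blue zmax 0.04073707330920895 ((637.01806640625, 239.73793029785156), (45.92958450317383, 45.14093017578125), 74.71501159667969) [0.637  0.2397 0.036 ]
bfin zmax 0.05802747744305081 0.012 130 [ 0.6555 -0.2026  0.0223]; 0.025 125 [ 0.6555 -0.2026  0.0223]; 0.035 106 [ 0.6555 -0.2026  0.0223]; 0.045 57 [ 0.6546 -0.2025  0.0195]; 
nfin zmax 0.05741895481712189 0.012 157 [ 0.4214 -0.3723  0.0232]; 0.025 149 [ 0.4214 -0.3723  0.0232]; 0.035 118 [ 0.4214 -0.3726  0.0227]; 0.045 60 [ 0.4217 -0.3722  0.0179]; 
bsock zmax 0.05638903474748025 0.012 437 [0.412  0.3702 0.039 ]; 0.025 384 [0.4121 0.3693 0.0377]; 0.035 335 [0.4127 0.3701 0.0359]; 0.045 295 [0.4124 0.3703 0.0357]; 
wsock zmax 0.05638676470667936 0.012 342 [0.6774 0.081  0.0381]; 0.025 316 [0.6766 0.0814 0.0373]; 0.035 277 [0.678  0.0816 0.0352]; 0.045 253 [0.6781 0.0817 0.035 ]; 
cap zmax 0.0633959409928746 0.012 234 [0.5415 0.3534 0.0374]; 0.025 80 [0.5423 0.3551 0.0135]; 0.035 67 [0.5423 0.3551 0.0135]; 0.045 52 [0.5422 0.3557 0.0132]; 
wood ((462.342041015625, 156.26499938964844), (108.23051452636719, 216.75372314453125), 11.318002700805664) 331
red ((485.408203125, -137.82760620117188), (218.36611938476562, 108.42588806152344), 77.20926666259766) 326
jar 0.04802910870244327
bottle 0.07164954152127703
ring 0.010716487116534756
rack 0.15836300314115917
laptop 0.08459710898126487
boxes 0.05535929494297905
cup 0.17725865533832647
ruler 0.0075322759151969804
```

View pics/z0.png

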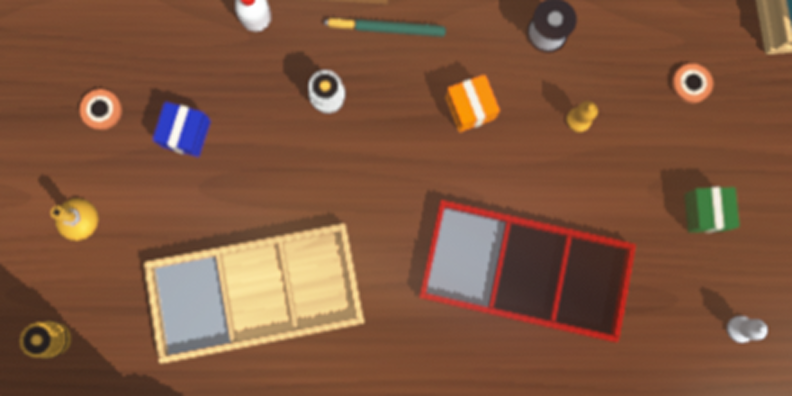

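The measured sizes and heights match the given ones (tiles about 44 mm, trays 108 x 218 mm, finial 57 mm, socket 35 mm). First move is to above the green tiles, with the closing axis along world x.

```bash
cat > go.py <<'E'
import sys
from h import *
from scipy.spatial.transform import Rotation as Ro
# args: x y z psi(deg): prints turn about tool z, then shift in the tool axes after that turn
x,y,z,psi=map(float,sys.argv[1:5]);s=get_state();R=Ro.from_quat(s['eef_rot']).as_matrix()
cur=np.degrees(np.arctan2(R[1,1],R[0,1]));d=(psi-cur+90)%180-90
R2=Ro.from_rotvec([0,0,np.radians(d)]).as_matrix()@R
t=np.array([x,y,z])-s['tool_pos'];print('psi',round(cur,2),'tilt',np.round(R[2,:2],4),'pos',np.round(s['tool_pos'],4),'q7',round(s['q'][6],2))
print('turn rz',round(-np.radians(d),4),'shift(after turn)',np.round(R2.T@t,4),'now-axes',np.round(R.T@t,4))
E
python3 -m inch '0.4 0 0 0 0 0 0.121; 0.4 0 0 0 0 0 0.121; 0.4 0 0 0 0 0 0.121; 0.4 0 0 0 0 0 0.121; 0.4 0 0 0 0 0 0.121; 0.4 0 0 0 0 0 0.121; 0.4 0 0 0 0 0 0.121; 0.4 0 0 0 0 0 0.121; 0.4 0 0 0 0 0 0.121; 0.4 0 0 0 0 0 0.121' 20
python3 -m inch '0.4 -0.02 0.035 0 0 0 0; 0.4 -0.02 0.035 0 0 0 0; 0.4 -0.02 0.035 0 0 0 0; 0.4 -0.02 0.035 0 0 0 0; 0.4 -0.02 0.035 0 0 0 0; 0.4 -0.02 0.035 0 0 0 0; 0.4 -0.02 0.035 0 0 0 0; 0.4 -0.02 0.035 0 0 0 0'
python3 -m inch '0.4 0 0 0 0 0 0'
python3 go.py .55 -.3404 .15 0
```

```text
clock: 0.93
tool_pos: [0.2204, 0.5845, 0.2239]
eef_rot: [0.709, 0.705, -0.0, 0.0]
contact_force: [-0.4, -1.3, -1.2]
opening: 0.695
finger_force: 0.0
clock: 1.6
tool_pos: [0.5018, 0.4234, 0.2239]
eef_rot: [0.707, 0.707, -0.001, -0.0]
contact_force: [0.4, 0.7, -0.1]
opening: 0.7
finger_force: 0.0
clock: 1.68
tool_pos: [0.5103, 0.4157, 0.2242]
eef_rot: [0.712, 0.702, 0.0, 0.005]
contact_force: [0.5, -1.6, 0.4]
opening: 0.703
finger_force: 0.0
psi -0.77 tilt [-0.0058  0.0072] pos [0.5103 0.4157 0.2242] q7 -0.69
turn rz -0.0135 shift(after turn) [-0.7557  0.0392  0.0789] now-axes [-0.7551  0.0493  0.0789]
```

```bash
python3 -m inch '0.4 -0.0382 0.0025 0.0035 0 0 0; 0.4 -0.0382 0.0025 0.0035 0 0 0; 0.4 -0.0382 0.0025 0.0035 0 0 0; 0.4 -0.0382 0.0025 0.0035 0 0 0; 0.4 -0.0382 0.0025 0.0035 0 0 0; 0.4 -0.0382 0.0025 0.0035 0 0 0; 0.4 -0.0382 0.0025 0.0035 0 0 0; 0.4 -0.0382 0.0025 0.0035 0 0 0; 0.4 -0.0382 0.0025 0.0035 0 0 0; 0.4 -0.0382 0.0025 0.0035 0 0 0; 0.4 -0.0382 0.0025 0.0035 0 0 0; 0.4 -0.0382 0.0025 0.0035 0 0 0; 0.4 -0.0382 0.0025 0.0035 0 0 0; 0.4 -0.0382 0.0025 0.0035 0 0 0; 0.4 -0.0382 0.0025 0.0035 0 0 0; 0.4 -0.0382 0.0025 0.0035 0 0 0; 0.4 -0.0382 0.0025 0.0035 0 0 0; 0.4 -0.0382 0.0025 0.0035 0 0 0; 0.4 -0.0382 0.0025 0.0035 0 0 0; 0.4 -0.0382 0.0025 0.0035 0 0 0'
python3 -m inch '0.4 0 0 0 0 0 0; 0.4 0 0 0 0 0 0; 0.4 0 0 0 0 0 0; 0.4 0 0 0 0 0 0; 0.4 0 0 0 0 0 0; 0.4 0 0 0 0 0 0'
python3 go.py .55 -.3404 .017 0
```

```text
clock: 3.35
tool_pos: [0.5502, -0.3407, 0.1537]
eef_rot: [0.707, 0.707, -0.0, -0.0]
contact_force: [0.4, 0.2, -0.7]
opening: 0.7
finger_force: 0.0
clock: 3.85
tool_pos: [0.5512, -0.3375, 0.1545]
eef_rot: [0.706, 0.708, 0.0, -0.0]
contact_force: [0.2, -0.5, -0.8]
opening: 0.697
finger_force: 0.0
psi 0.14 tilt [0.0007 0.0002] pos [ 0.5512 -0.3375  0.1545] q7 0.46
turn rz 0.0024 shift(after turn) [-0.003  -0.0012  0.1375] now-axes [-0.003  -0.0012  0.1375]
```

```bash
python3 -m inch '0.4 0 0 0.03 0 0 0; 0.4 0 0 0.03 0 0 0; 0.4 0 0 0.03 0 0 0; 0.4 0 0 0.015 0 0 0; 0.4 0 0 0 0 0 0; 0.4 0 0 0 0 0 0; 0.4 0 0 0 0 0 0; 0.4 0 0 0 0 0 0'
python3 go.py .55 -.3404 .017 0
```

```text
clock: 4.52
tool_pos: [0.5519, -0.3397, 0.0511]
eef_rot: [0.707, 0.707, 0.0, 0.002]
contact_force: [0.3, 0.1, 0.4]
opening: 0.701
finger_force: 0.0
psi 0.01 tilt [-0.0015  0.0028] pos [ 0.5519 -0.3397  0.0511] q7 0.45
turn rz 0.0002 shift(after turn) [-0.0007 -0.002   0.0341] now-axes [-0.0007 -0.002   0.0341]
```

```bash
python3 -m inch '0.4 0 -0.0015 0.012 0 0 0; 0.4 0 0 0.012 0 0 0; 0.4 0 0 0.01 0 0 0; 0.4 0 0 0 0 0 0;0.4 0 0 0 0 0 0; 0.4 0 0 0 0 0 0'
python3 go.py .55 -.3404 .017 0
```

```text
clock: 5.02
tool_pos: [0.5491, -0.3392, 0.0151]
eef_rot: [0.707, 0.707, -0.0, -0.0]
contact_force: [-0.7, 0.7, 0.1]
opening: 0.701
finger_force: 0.0
psi -0.0 tilt [ 0.0002 -0.0002] pos [ 0.5491 -0.3392  0.0151] q7 0.45
turn rz -0.0001 shift(after turn) [-0.0012  0.0009 -0.0019] now-axes [-0.0012  0.0009 -0.0019]
```

```bash
python3 -m inch '-0.3 0 0 0 0 0 0; -0.3 0 0 0 0 0 0; -0.3 0 0 0 0 0 0; -0.3 0 0 0 0 0 0; -0.3 0 0 0 0 0 0; -0.3 0 0 0 0 0 0; -0.3 0 0 0 0 0 0; -0.3 0 0 0 0 0 0' 25
python3 -m inch '-0.3 0 0 -0.01 0 0 0; -0.3 0 0 -0.03 0 0 0; -0.3 0 0 -0.03 0 0 0; -0.3 0 0 -0.03 0 0 0; -0.3 0 0 -0.03 0 0 0; -0.3 0 0 0 0 0 0; -0.3 0 0 0 0 0 0; -0.3 0 0 0 0 0 0;-0.3 0 0 0 0 0 0'
python3 go.py .449 .223 .15 11.3
```

```text
clock: 5.68
tool_pos: [0.5497, -0.3394, 0.0157]
eef_rot: [0.707, 0.707, 0.0, 0.001]
contact_force: [1.0, -0.4, 3.3]
opening: 0.493
finger_force: 24.9
clock: 6.43
tool_pos: [0.5475, -0.3383, 0.1434]
eef_rot: [0.707, 0.707, -0.001, -0.002]
contact_force: [0.6, -0.5, -1.8]
opening: 0.493
finger_force: 24.9
psi 0.01 tilt [ 0.0022 -0.0039] pos [ 0.5475 -0.3383  0.1434] q7 0.46
turn rz -0.1971 shift(after turn) [ 0.5697  0.0134 -0.0054] now-axes [ 0.5613 -0.0985 -0.005 ]
```

```bash
python3 -m inch '-0.3 0 0 0 0 0 -0.0985; -0.3 0 0 0 0 0 -0.0985; -0.3 0.02 0 0 0 0 0; -0.3 0.038 0.001 0 0 0 0; -0.3 0.038 0.001 0 0 0 0; -0.3 0.038 0.001 0 0 0 0; -0.3 0.038 0.001 0 0 0 0; -0.3 0.038 0.001 0 0 0 0; -0.3 0.038 0.001 0 0 0 0; -0.3 0.038 0.001 0 0 0 0; -0.3 0.038 0.001 0 0 0 0; -0.3 0.038 0.001 0 0 0 0; -0.3 0.038 0.001 0 0 0 0; -0.3 0.038 0.001 0 0 0 0; -0.3 0.038 0.001 0 0 0 0; -0.3 0.038 0.001 0 0 0 0; -0.3 0.038 0.001 0 0 0 0; -0.3 0.038 0.001 0 0 0 0;-0.3 0.018 0 0 0 0 0;-0.3 0 0 0 0 0 0'
python3 -m inch '-0.3 0 0 0 0 0 0; -0.3 0 0 0 0 0 0; -0.3 0 0 0 0 0 0; -0.3 0 0 0 0 0 0; -0.3 0 0 0 0 0 0; -0.3 0 0 0 0 0 0'
python3 go.py .449 .223 .045 11.3
```

```text
clock: 8.1
tool_pos: [0.4422, 0.2663, 0.1439]
eef_rot: [0.63, 0.776, 0.0, -0.002]
contact_force: [-0.9, 0.1, -2.1]
opening: 0.492
finger_force: 24.9
clock: 8.6
tool_pos: [0.4451, 0.2591, 0.1454]
eef_rot: [0.635, 0.773, -0.0, 0.0]
contact_force: [-1.1, -1.2, -2.0]
opening: 0.49
finger_force: 24.9
psi 11.2 tilt [-0.0002 -0.0001] pos [0.4451 0.2591 0.1454] q7 -0.32
turn rz -0.0017 shift(after turn) [-0.0362 -0.0033  0.1004] now-axes [-0.0362 -0.0032  0.1004]
```

```bash
python3 -m inch '-0.3 -0.018 -0.0015 0 0 0 0; -0.3 -0.018 -0.0015 0 0 0 0; -0.3 0 0 0.03 0 0 0; -0.3 0 0 0.03 0 0 0; -0.3 0 0 0.025 0 0 0; -0.3 0 0 0.015 0 0 0; -0.3 0 0 0 0 0 0; -0.3 0 0 0 0 0 0; -0.3 0 0 0 0 0 0; -0.3 0 0 0 0 0 0; -0.3 0 0 0 0 0 0'
python3 go.py .449 .223 .021 11.3
```

```text
clock: 9.52
tool_pos: [0.4497, 0.2245, 0.0465]
eef_rot: [0.634, 0.773, 0.001, 0.0]
contact_force: [0.5, -1.0, -1.9]
opening: 0.49
finger_force: 24.9
psi 11.28 tilt [0.0007 0.0023] pos [0.4497 0.2245 0.0465] q7 -0.26
turn rz -0.0003 shift(after turn) [-0.0013 -0.0011  0.0255] now-axes [-0.0013 -0.0011  0.0255]
```

```bash
python3 -m inch '-0.3 -0.001 -0.001 0.01 0 0 0; -0.3 0 0 0.008 0 0 0; -0.3 0 0 0.004 0 0 0; -0.3 0 0 0 0 0 0; -0.3 0 0 0 0 0 0; -0.3 0 0 0 0 0 0'
python3 -m inch '-0.3 0 0 0.001 0 0 0;-0.3 0 0 0.001 0 0 0; -0.3 0 0 0 0 0 0; -0.3 0 0 0 0 0 0'
python3 -m inch '-0.3 0 0 0.001 0 0 0; -0.3 0 0 0 0 0 0; -0.3 0 0 0 0 0 0'
```

```text
clock: 10.02
tool_pos: [0.4482, 0.2229, 0.0232]
eef_rot: [0.634, 0.773, -0.0, -0.0]
contact_force: [0.1, -0.4, -2.3]
opening: 0.493
finger_force: 24.9
clock: 10.35
tool_pos: [0.4482, 0.2229, 0.0214]
eef_rot: [0.634, 0.773, 0.0, -0.0]
contact_force: [0.1, 0.6, -1.9]
opening: 0.494
finger_force: 24.9
clock: 10.6
tool_pos: [0.4483, 0.2231, 0.0206]
eef_rot: [0.634, 0.773, 0.0, 0.0]
contact_force: [-1.9, 0.3, 3.2]
opening: 0.49
finger_force: 24.9
```

```bash
python3 -m inch '0.2 0 0 0 0 0 0; 0.2 0 0 0 0 0 0; 0.2 0 0 0 0 0 0; 0.2 0 0 0 0 0 0; 0.2 0 0 -0.01 0 0 0; 0.2 0 0 -0.03 0 0 0; 0.2 0 0 -0.03 0 0 0; 0.2 0 0 -0.03 0 0 0; 0.2 0 0 -0.03 0 0 0; 0.2 0 0 0 0 0 0; 0.2 0 0 0 0 0 0; 0.2 0 0 0 0 0 0; 0.2 0 0 0 0 0 0'
python3 go.py .655 -.2026 .15 0; python3 go.py .655 -.2026 .15 11.3
```

```text
clock: 11.68
tool_pos: [0.4473, 0.2225, 0.1495]
eef_rot: [0.634, 0.773, -0.001, -0.0]
contact_force: [-0.4, -0.1, 0.4]
opening: 0.602
finger_force: 0.0
psi 11.3 tilt [-0.0006 -0.0021] pos [0.4473 0.2225 0.1495] q7 -0.27
turn rz 0.1972 shift(after turn) [-0.4251  0.2077 -0.0007] now-axes [-0.4576  0.1204 -0.0005]
psi 11.3 tilt [-0.0006 -0.0021] pos [0.4473 0.2225 0.1495] q7 -0.27
turn rz -0.0 shift(after turn) [-0.4576  0.1204 -0.0005] now-axes [-0.4576  0.1204 -0.0005]
```

```bash
python3 -m inch '0.2 -0.0352 0.0093 0 0 0 0; 0.2 -0.0352 0.0093 0 0 0 0; 0.2 -0.0352 0.0093 0 0 0 0; 0.2 -0.0352 0.0093 0 0 0 0; 0.2 -0.0352 0.0093 0 0 0 0; 0.2 -0.0352 0.0093 0 0 0 0; 0.2 -0.0352 0.0093 0 0 0 0; 0.2 -0.0352 0.0093 0 0 0 0; 0.2 -0.0352 0.0093 0 0 0 0; 0.2 -0.0352 0.0093 0 0 0 0; 0.2 -0.0352 0.0093 0 0 0 0; 0.2 -0.0352 0.0093 0 0 0 0; 0.2 -0.0352 0.0093 0 0 0 0; 0.2 0 0 0.02 0 0 0; 0.2 0 0 0.02 0 0 0; 0.2 0 0 0 0 0 0; 0.2 0 0 0 0 0 0; 0.2 0 0 0 0 0 0; 0.2 0 0 0 0 0 0; 0.2 0 0 0 0 0 0'
python3 go.py .655 -.2026 .026 11.3
python3 - <<'E'
from h import *
p,d=snapshot('top');a=p[130:350,100:540];cv2.imwrite('pics/t1.png',cv2.resize(a,None,fx=1.8,fy=1.8,interpolation=2)[:,:,::-1])
E
```

```text
clock: 13.35
tool_pos: [0.657, -0.2019, 0.1115]
eef_rot: [0.634, 0.773, 0.0, 0.001]
contact_force: [-0.3, 0.6, 0.6]
opening: 0.599
finger_force: 0.0
psi 11.32 tilt [-0.0006  0.0016] pos [ 0.657  -0.2019  0.1115] q7 0.4
turn rz 0.0004 shift(after turn) [-0.0003 -0.0022  0.0855] now-axes [-0.0003 -0.0022  0.0855]
```

View pics/t1.png

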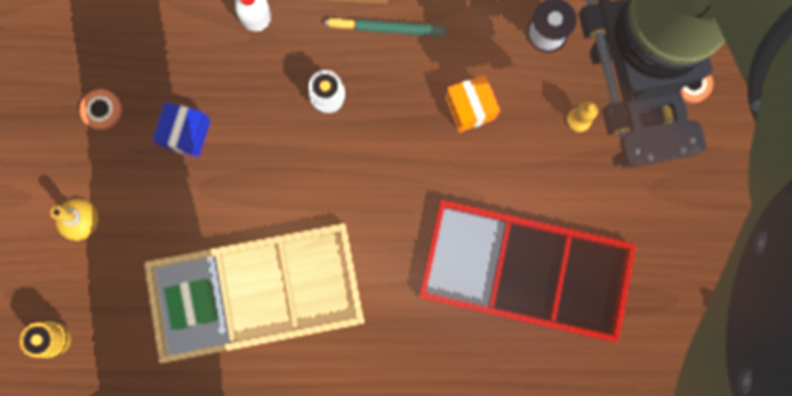

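The green tiles lie centred on the felt (crop about 190,303). The finial is at crop (583,117), and the gripper above it looks shifted outward, which fits parallax. Next I lower onto the finial.

```bash
python3 -m inch '0.2 0 -0.001 0.025 0 0 0; 0.2 0 -0.001 0.025 0 0 0; 0.2 0 0 0.02 0 0 0; 0.2 0 0 0.0125 0 0 0; 0.2 0 0 0 0 0 0; 0.2 0 0 0 0 0 0; 0.2 0 0 0 0 0 0; 0.2 0 0 0 0 0 0'
python3 go.py .655 -.2026 .026 11.3
python3 - <<'E'
from h import *
s=get_state();p,d=snapshot('scene');m=camera_model('scene');V=np.array(m['view'])
for z in (0.033,):
    q=cv2.projectPoints(np.array([[.655,-.2026,z],s['tool_pos']]),cv2.Rodrigues(V[:3,:3])[0],V[:3,3],np.array(m['intrinsics']),np.array(m['dist']))[0].reshape(-1,2);print(q)
u,v=q[0].astype(int);cv2.imwrite('pics/s1.png',cv2.resize(p[v-70:v+60,u-80:u+80],None,fx=4,fy=4)[:,:,::-1])
E
```

```text
clock: 14.07
tool_pos: [0.6557, -0.2029, 0.0295]
eef_rot: [0.634, 0.773, 0.001, 0.001]
contact_force: [-0.4, 0.6, -0.2]
opening: 0.599
finger_force: 0.0
psi 11.29 tilt [-0.0013  0.0028] pos [ 0.6557 -0.2029  0.0295] q7 0.4
turn rz -0.0003 shift(after turn) [ 0.0005 -0.0006  0.0035] now-axes [ 0.0005 -0.0006  0.0035]
[[235.06925491 224.50923797]
 [234.92476475 225.69516641]]
```

View pics/s1.png

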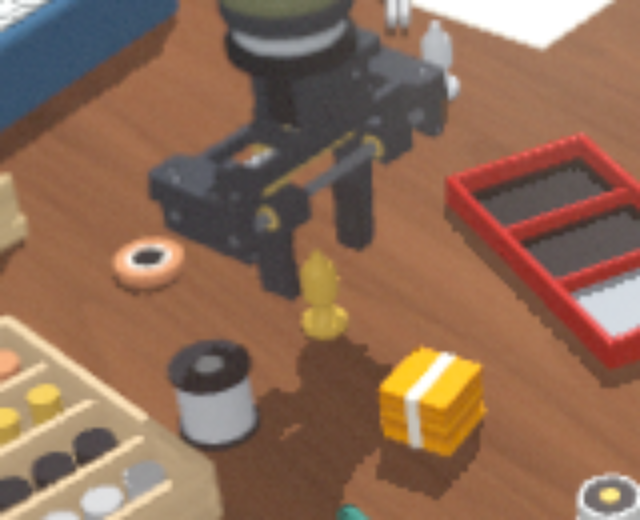

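The finial (crop 320,290) looks nearer the camera than the line between the fingertips (278,293)–(355,246). So the fingers may be off to one side, and I'll measure where they are before closing.

```bash
python3 - <<'E'
from h import *
np.set_printoptions(precision=4,suppress=True)
s=get_state();p,d=snapshot('scene');P=cloud('scene',d)
print('tip plane rays',plane('scene',[[155+278/4,154+293/4],[155+355/4,154+246/4]],.0185))
for n,(cu,cv) in dict(nearfinger=(278,265),farfinger=(355,215),finial=(320,285),body=(280,180)).items():
    u,v=155+cu//4,154+cv//4;print(n,(u,v),P[v-1:v+2,u-1:u+2].reshape(-1,3).mean(0))
# amber & green check from scene depth
hsv=cv2.cvtColor(p,cv2.COLOR_RGB2HSV)
b=np.s_[154+84:154+115,155+93:155+123];q=P[b].reshape(-1,3);q=q[abs(q[:,2]-.036)<.004];print('amber top',cv2.minAreaRect(np.float32(q[:,:2])),q[:,2].mean())
# top view
pt,dt=snapshot('top');Q=cloud('top',dt);m=(np.abs(Q[...,0]-.655)<.12)&(np.abs(Q[...,1]+.22)<.12)&(Q[...,2]>.05)&(Q[...,2]<.11);q=Q[m];print('top: gripper low pts',len(q))
for lo in np.arange(.05,.11,.01):
    k=q[(q[:,2]>=lo)&(q[:,2]<lo+.01)]
    if len(k):print(round(lo,2),len(k),k.min(0),k.max(0))
print(s['tool_pos'])
E
```

```text
tip plane rays [[ 0.6698 -0.2292  0.0185]
 [ 0.604  -0.2356  0.0185]]
nearfinger (224, 220) [ 0.6938 -0.1871  0.0741]
farfinger (243, 207) [ 0.626  -0.2021  0.0714]
finial (235, 225) [ 0.6602 -0.1952  0.038 ]
body (225, 199) [ 0.6893 -0.1772  0.1357]
amber top ((0.6698043942451477, -0.07978633791208267), (0.04732247442007065, 0.04644302651286125), 22.65077781677246) 0.036564566466727504
top: gripper low pts 36
0.05 16 [ 0.6546 -0.2051  0.052 ] [ 0.6908 -0.1847  0.0596]
0.06 7 [ 0.6799 -0.1978  0.0605] [ 0.6917 -0.1845  0.0672]
0.07 1 [ 0.6793 -0.1922  0.0789] [ 0.6793 -0.1922  0.0789]
0.08 4 [ 0.678  -0.1906  0.0862] [ 0.6856 -0.1879  0.0898]
0.09 1 [ 0.6859 -0.1866  0.095 ] [ 0.6859 -0.1866  0.095 ]
0.1 7 [ 0.5653 -0.1856  0.104 ] [ 0.7285 -0.1534  0.1098]
[ 0.6555 -0.2029  0.0294]
```

```bash
python3 -m inch '0.2 0 0 0 0 0 0; 0.2 0 0 0 0 0 0'; python3 - <<'E'
from h import *
from plant import r
print(r.nose_length)
p,d=snapshot('scene');P=cloud('scene',d)
cv2.imwrite('pics/s2.png',cv2.resize(p[195:245,205:265],None,fx=10,fy=10,interpolation=0)[:,:,::-1])
for u in (224,243):
    print([(v,np.round(P[v,u]*1000).astype(int).tolist()) for v in range(200,236,2)])
E
```

```text
clock: 14.38
tool_pos: [0.6545, -0.2026, 0.0282]
eef_rot: [0.634, 0.773, 0.0, 0.0]
contact_force: [0.1, -0.7, -0.5]
opening: 0.603
finger_force: 0.0
0.011
[(200, [692, -178, 134]), (202, [696, -172, 133]), (204, [701, -166, 133]), (206, [704, -161, 131]), (208, [704, -164, 124]), (210, [703, -165, 118]), (212, [705, -164, 114]), (214, [693, -185, 92]), (216, [694, -184, 87]), (218, [694, -185, 81]), (220, [694, -187, 74]), (222, [693, -190, 66]), (224, [693, -191, 60]), (226, [694, -190, 55]), (228, [659, -250, -1]), (230, [664, -243, 0]), (232, [669, -237, -1]), (234, [674, -229, 0])]
[(200, [623, -204, 90]), (202, [627, -198, 88]), (204, [625, -202, 80]), (206, [624, -204, 73]), (208, [624, -205, 66]), (210, [626, -203, 62]), (212, [627, -204, 56]), (214, [624, -208, 47]), (216, [593, -256, 1]), (218, [597, -251, 0]), (220, [603, -243, 0]), (222, [610, -234, 2]), (224, [614, -229, 0]), (226, [620, -221, 0]), (228, [628, -209, 5]), (230, [631, -207, 1]), (232, [636, -200, 2]), (234, [641, -194, 1])]
```

View pics/s2.png

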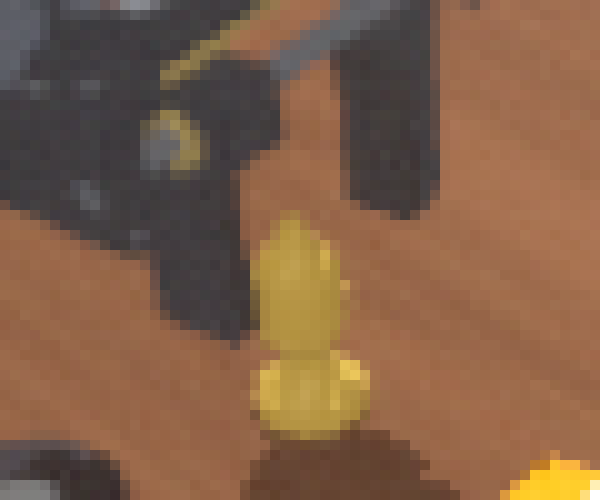

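The depth puts the fingertips at about z = 0.047, while the state implies 0.0175. I'll lower to a state-safe height, check the force, and measure again.

```bash
python3 -m inch '0.2 0 0 0.006 0 0 0; 0.2 0 0 0.006 0 0 0; 0.2 0 0 0.002 0 0 0;0.2 0 0 0 0 0 0; 0.2 0 0 0 0 0 0; 0.2 0 0 0 0 0 0'; cat > tips.py <<'E'
from h import *
p,d=snapshot('scene');P=cloud('scene',d);s=get_state();print(s['tool_pos'],s['clock'])
c=s['tool_pos'];hsv=cv2.cvtColor(p,cv2.COLOR_RGB2HSV)
m=(np.abs(P[...,0]-c[0])<.07)&(np.abs(P[...,1]-c[1])<.03)&(P[...,2]>.008)&(P[...,2]<.12)&(hsv[...,1]<90)&(hsv[...,2]<110)
v,u=np.nonzero(m);q=P[m]
print(len(q),'dark pts: x mid split, min z');
for nm,k in(('near',q[q[:,0]>c[0]]),('far',q[q[:,0]<c[0]])):
    print(nm,len(k),np.round(np.sort(k[:,2])[:8],3),np.round(np.median(k[np.argsort(k[:,2])[:20]],0),3)) if len(k) else 0
E
python3 tips.py
```

```text
clock: 14.93
tool_pos: [0.6544, -0.2026, 0.0137]
eef_rot: [0.634, 0.773, 0.0, 0.0]
contact_force: [-0.1, -0.6, -0.6]
opening: 0.604
finger_force: 0.0
[ 0.65445557 -0.20259255  0.01388957] 14.9833
536 dark pts: x mid split, min z
near 186 [0.029 0.03  0.032 0.032 0.034 0.035 0.035 0.035] [ 0.688 -0.188  0.037]
far 350 [0.03  0.03  0.031 0.031 0.031 0.031 0.031 0.031] [ 0.626 -0.204  0.033]
```

```bash
python3 -m inch '0.2 0 0 0.002 0 0 0; 0.2 0 0 0 0 0 0; 0.2 0 0 0 0 0 0'; python3 -m inch '0.2 0 0 0.001 0 0 0; 0.2 0 0 0 0 0 0; 0.2 0 0 0 0 0 0';python3 -m inch '0.2 0 0 0.001 0 0 0; 0.2 0 0 0 0 0 0; 0.2 0 0 0 0 0 0'
```

```text
clock: 15.23
tool_pos: [0.6543, -0.2026, 0.0118]
eef_rot: [0.634, 0.773, 0.0, -0.0]
contact_force: [0.9, -0.1, -1.0]
opening: 0.604
finger_force: 0.0
clock: 15.48
tool_pos: [0.6543, -0.2025, 0.0107]
eef_rot: [0.634, 0.773, 0.0, -0.0]
contact_force: [0.2, -0.2, 0.6]
opening: 0.603
finger_force: 0.0
clock: 15.73
tool_pos: [0.6543, -0.2025, 0.0097]
eef_rot: [0.634, 0.773, 0.0, -0.0]
contact_force: [0.2, 0.3, -0.7]
opening: 0.605
finger_force: 0.0
```

No contact at TCP 0.0097, where the tips should already be through the table. So the pictures are right: the tips sit about 16 mm above the reported TCP, not 11 mm below it. I'll use that offset from here and lower in checked steps to grip the urn.

```bash
python3 -m inch '0.2 0 0 0.004 0 0 0; 0.2 0 0 0 0 0 0; 0.2 0 0 0 0 0 0'; python3 -m inch '0.2 0 0 0.004 0 0 0; 0.2 0 0 0 0 0 0; 0.2 0 0 0 0 0 0';python3 tips.py
```

```text
clock: 15.98
tool_pos: [0.654, -0.2025, 0.0054]
eef_rot: [0.634, 0.773, -0.0, -0.0]
contact_force: [0.4, -0.5, 0.2]
opening: 0.601
finger_force: 0.0
clock: 16.23
tool_pos: [0.654, -0.2025, 0.0014]
eef_rot: [0.634, 0.773, -0.0, -0.0]
contact_force: [0.4, -0.5, -0.6]
opening: 0.6
finger_force: 0.0
[ 0.654231   -0.20252332  0.00161578] 16.2833
646 dark pts: x mid split, min z
near 248 [0.019 0.02  0.02  0.021 0.022 0.022 0.022 0.023] [ 0.689 -0.188  0.024]
far 398 [0.015 0.017 0.018 0.018 0.019 0.019 0.019 0.019] [ 0.625 -0.202  0.021]
```

```bash
python3 -m inch '-0.7 0 0 0 0 0 0; -0.7 0 0 0 0 0 0; -0.7 0 0 0 0 0 0; -0.7 0 0 0 0 0 0; -0.7 0 0 0 0 0 0; -0.7 0 0 0 0 0 0; -0.7 0 0 0 0 0 0; -0.7 0 0 0 0 0 0; -0.7 0 0 0 0 0 0; -0.7 0 0 0 0 0 0' 25
python3 tips.py; python3 - <<'E'
from h import *
p,d=snapshot('scene');cv2.imwrite('pics/s3.png',cv2.resize(p[190:250,200:270],None,fx=8,fy=8,interpolation=0)[:,:,::-1])
E
```

```text
clock: 17.12
tool_pos: [0.6547, -0.2025, 0.0019]
eef_rot: [0.634, 0.773, 0.0, 0.0]
contact_force: [0.1, 0.6, 0.9]
opening: 0.236
finger_force: 25.0
[ 0.65464414 -0.20254947  0.00196185] 17.1667
605 dark pts: x mid split, min z
near 275 [0.019 0.02  0.02  0.02  0.021 0.022 0.023 0.023] [ 0.674 -0.193  0.024]
far 330 [0.017 0.019 0.019 0.02  0.021 0.021 0.023 0.024] [ 0.636 -0.197  0.025]
```

View pics/s3.png

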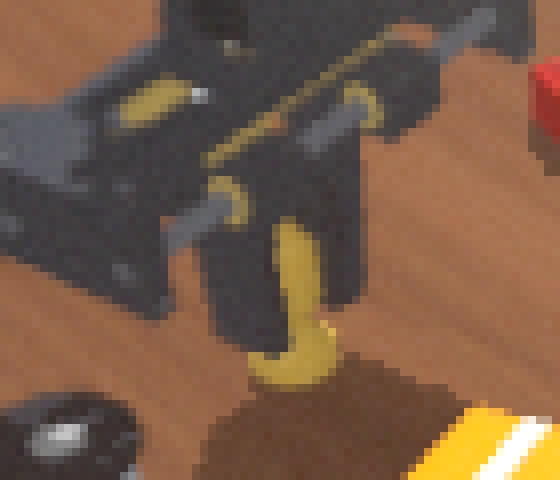

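The fingers hold the finial's urn (crop 298,260), with the foot on the table. Now lift and carry it to the middle bay of the wooden tray.

```bash
python3 -m inch '-0.7 0 0 -0.01 0 0 0; -0.7 0 0 -0.03 0 0 0; -0.7 0 0 -0.03 0 0 0; -0.7 0 0 -0.03 0 0 0; -0.7 0 0 -0.02 0 0 0; -0.7 0 0 0 0 0 0; -0.7 0 0 0 0 0 0; -0.7 0 0 0 0 0 0;-0.7 0 0 0 0 0 0'
python3 go.py .4629 .1534 .12 11.3
```

```text
clock: 17.97
tool_pos: [0.6527, -0.2021, 0.1199]
eef_rot: [0.634, 0.773, -0.001, -0.002]
contact_force: [0.3, -0.1, -1.2]
opening: 0.232
finger_force: 25.0
psi 11.3 tilt [ 0.0018 -0.0036] pos [ 0.6527 -0.2021  0.1199] q7 0.4
turn rz -0.0 shift(after turn) [ 0.3858 -0.1165  0.001 ] now-axes [ 0.3858 -0.1165  0.001 ]
```

```bash
python3 -m inch '-0.7 0.036 -0.011 0 0 0 0; -0.7 0.036 -0.011 0 0 0 0; -0.7 0.036 -0.011 0 0 0 0; -0.7 0.036 -0.011 0 0 0 0; -0.7 0.036 -0.011 0 0 0 0; -0.7 0.036 -0.011 0 0 0 0; -0.7 0.036 -0.011 0 0 0 0; -0.7 0.036 -0.011 0 0 0 0; -0.7 0.036 -0.011 0 0 0 0; -0.7 0.036 -0.011 0 0 0 0; -0.7 0.026 -0.0065 0 0 0 0; -0.7 0 0 0.03 0 0 0; -0.7 0 0 0.03 0 0 0; -0.7 0 0 0.02 0 0 0; -0.7 0 0 0 0 0 0; -0.7 0 0 0 0 0 0; -0.7 0 0 0 0 0 0; -0.7 0 0 0 0 0 0; -0.7 0 0 0 0 0 0; -0.7 0 0 0 0 0 0'
python3 go.py .4629 .1534 .009 11.3
```

```text
clock: 19.63
tool_pos: [0.4652, 0.1533, 0.0428]
eef_rot: [0.634, 0.773, 0.001, 0.0]
contact_force: [0.2, 1.2, -1.5]
opening: 0.233
finger_force: 25.0
psi 11.27 tilt [0.0004 0.0018] pos [0.4652 0.1533 0.0428] q7 -0.12
turn rz -0.0004 shift(after turn) [ 0.0005 -0.0023  0.0338] now-axes [ 0.0005 -0.0023  0.0338]
```

```bash
python3 -m inch '-0.7 0 -0.002 0.012 0 0 0; -0.7 0 0 0.012 0 0 0; -0.7 0 0 0.008 0 0 0; -0.7 0 0 0 0 0 0; -0.7 0 0 0 0 0 0; -0.7 0 0 0 0 0 0; -0.7 0 0 0 0 0 0'
python3 -m inch '-0.7 0 0 0.001 0 0 0;-0.7 0 0 0 0 0 0; -0.7 0 0 0 0 0 0'
python3 -m inch '-0.7 0 0 0.001 0 0 0; -0.7 0 0 0 0 0 0; -0.7 0 0 0 0 0 0'
```

```text
clock: 20.22
tool_pos: [0.463, 0.1529, 0.0103]
eef_rot: [0.634, 0.773, 0.0, 0.0]
contact_force: [-0.3, 0.2, -0.4]
opening: 0.237
finger_force: 25.0
clock: 20.47
tool_pos: [0.4627, 0.1528, 0.009]
eef_rot: [0.634, 0.773, 0.0, 0.0]
contact_force: [-0.0, -0.7, -1.9]
opening: 0.235
finger_force: 25.0
clock: 20.72
tool_pos: [0.4625, 0.1528, 0.0078]
eef_rot: [0.634, 0.773, -0.0, -0.0]
contact_force: [0.2, -0.1, -0.7]
opening: 0.231
finger_force: 25.0
```

```bash

python3 -m inch '-0.7 0 0 0.0006 0 0 0;-0.7 0 0 0 0 0 0; -0.7 0 0 0 0 0 0'
python3 -m inch '-0.7 0 0 0.0006 0 0 0; -0.7 0 0 0 0 0 0; -0.7 0 0 0 0 0 0'
```

```text
clock: 20.97
tool_pos: [0.4625, 0.1528, 0.0072]
eef_rot: [0.634, 0.773, -0.0, -0.0]
contact_force: [0.1, -0.7, -0.8]
opening: 0.235
finger_force: 25.0
clock: 21.22
tool_pos: [0.4626, 0.1528, 0.0068]
eef_rot: [0.634, 0.773, 0.0, 0.0]
contact_force: [0.1, 0.0, 1.8]
opening: 0.237
finger_force: 25.0
```

```bash
python3 -m inch '0 0 0 0 0 0 0; 0 0 0 0 0 0 0; 0 0 0 0 0 0 0; 0 0 0 0 0 0 0; 0 0 0 0 0 0 0; 0 0 0 -0.01 0 0 0; 0 0 0 -0.03 0 0 0; 0 0 0 -0.03 0 0 0; 0 0 0 -0.03 0 0 0; 0 0 0 -0.02 0 0 0; 0.2 0 0 0 0 0 0; 0.2 0 0 0 0 0 0; 0.2 0 0 0 0 0 0; 0.2 0 0 0 0 0 0'
python3 go.py .4124 .3703 .12 11.3
```

```text
clock: 22.38
tool_pos: [0.4617, 0.1525, 0.1257]
eef_rot: [0.634, 0.773, -0.001, -0.001]
contact_force: [0.1, -0.3, -0.7]
opening: 0.602
finger_force: 0.0
psi 11.3 tilt [-0.0003 -0.0022] pos [0.4617 0.1525 0.1257] q7 -0.13
turn rz -0.0 shift(after turn) [ 0.2232 -0.0057  0.0056] now-axes [ 0.2232 -0.0057  0.0056]
```

```bash
python3 -m inch '0.2 0.0372 -0.001 0 0 0 0; 0.2 0.0372 -0.001 0 0 0 0; 0.2 0.0372 -0.001 0 0 0 0; 0.2 0.0372 -0.001 0 0 0 0; 0.2 0.0372 -0.001 0 0 0 0; 0.2 0.0372 -0.001 0 0 0 0; 0.2 0 0 0.03 0 0 0; 0.2 0 0 0.03 0 0 0; 0.2 0 0 0.015 0 0 0; 0.2 0 0 0 0 0 0; 0.2 0 0 0 0 0 0; 0.2 0 0 0 0 0 0; 0.2 0 0 0 0 0 0; 0.2 0 0 0 0 0 0'
python3 go.py .4124 .3703 .011 11.3
python3 - <<'E'
from h import *
p,d=snapshot('scene');cv2.imwrite('pics/s4.png',cv2.resize(p[220:340,340:540],None,fx=4,fy=4,interpolation=2)[:,:,::-1])
E
```

```text
clock: 23.55
tool_pos: [0.4137, 0.3709, 0.0527]
eef_rot: [0.634, 0.773, 0.001, 0.0]
contact_force: [0.2, 1.1, -0.9]
opening: 0.6
finger_force: 0.0
psi 11.27 tilt [0.0012 0.0017] pos [0.4137 0.3709 0.0527] q7 -0.43
turn rz -0.0006 shift(after turn) [-0.0004 -0.0014  0.0417] now-axes [-0.0004 -0.0014  0.0417]
```

View pics/s4.png

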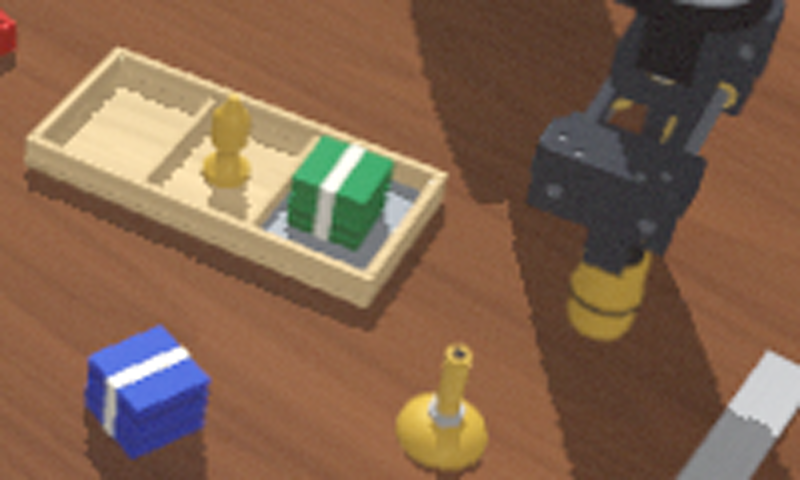

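The finial stands upright in the middle bay (crop 228,140), the green tiles are flat on the felt (340,195), and the fingers are over the brass socket (610,290). Next I lower, grip and lift.

```bash
python3 -m inch '0.2 0 -0.001 0.015 0 0 0; 0.2 0 0 0.015 0 0 0; 0.2 0 0 0.009 0 0 0; 0.2 0 0 0 0 0 0; 0.2 0 0 0 0 0 0; 0.2 0 0 0 0 0 0; 0.2 0 0 0 0 0 0'
python3 tips.py
```

```text
clock: 24.18
tool_pos: [0.4125, 0.3707, 0.0134]
eef_rot: [0.634, 0.773, 0.001, 0.0]
contact_force: [0.3, 0.0, -0.7]
opening: 0.601
finger_force: 0.0
[0.41243041 0.37062429 0.01335628] 24.2333
280 dark pts: x mid split, min z
near 131 [0.025 0.03  0.033 0.035 0.035 0.035 0.035 0.036] [0.451 0.377 0.036]
far 149 [0.065 0.069 0.07  0.07  0.07  0.07  0.071 0.072] [0.386 0.361 0.072]
```

```bash
python3 -m inch '0.2 0 0 0.002 0 0 0; 0.2 0 0 0 0 0 0; -0.5 0 0 0 0 0 0; -0.5 0 0 0 0 0 0; -0.5 0 0 0 0 0 0; -0.5 0 0 0 0 0 0; -0.5 0 0 0 0 0 0; -0.5 0 0 0 0 0 0; -0.5 0 0 0 0 0 0; -0.5 0 0 0 0 0 0' 20
python3 -m inch '-0.5 0 0 -0.01 0 0 0; -0.5 0 0 -0.03 0 0 0; -0.5 0 0 -0.03 0 0 0; -0.5 0 0 -0.03 0 0 0; -0.5 0 0 -0.02 0 0 0; -0.5 0 0 0 0 0 0; -0.5 0 0 0 0 0 0; -0.5 0 0 0 0 0 0;-0.5 0 0 0 0 0 0'
python3 go.py .4762 .0867 .12 11.3
```

```text
clock: 25.07
tool_pos: [0.412, 0.3704, 0.0109]
eef_rot: [0.634, 0.773, 0.0, -0.0]
contact_force: [-1.5, 0.2, 5.1]
opening: 0.379
finger_force: 24.3
clock: 25.82
tool_pos: [0.4111, 0.3696, 0.1293]
eef_rot: [0.634, 0.773, -0.001, -0.0]
contact_force: [0.3, -0.4, -0.4]
opening: 0.377
finger_force: 23.6
psi 11.3 tilt [-0.0014 -0.0023] pos [0.4111 0.3696 0.1293] q7 -0.45
turn rz -0.0001 shift(after turn) [-0.2902  0.0084  0.0097] now-axes [-0.2902  0.0084  0.0097]
```

```bash
python3 -m inch '-0.5 -0.0362 0.001 0 0 0 0; -0.5 -0.0362 0.001 0 0 0 0; -0.5 -0.0362 0.001 0 0 0 0; -0.5 -0.0362 0.001 0 0 0 0; -0.5 -0.0362 0.001 0 0 0 0; -0.5 -0.0362 0.001 0 0 0 0; -0.5 -0.0362 0.001 0 0 0 0; -0.5 -0.0362 0.001 0 0 0 0; -0.5 0 0 0.02 0 0 0; -0.5 0 0 0.03 0 0 0; -0.5 0 0 0.02 0 0 0; -0.5 0 0 0 0 0 0; -0.5 0 0 0 0 0 0; -0.5 0 0 0 0 0 0; -0.5 0 0 0 0 0 0; -0.5 0 0 0 0 0 0'
python3 go.py .4762 .0867 .018 11.3
```

```text
clock: 27.15
tool_pos: [0.4772, 0.0882, 0.0616]
eef_rot: [0.634, 0.773, 0.001, 0.001]
contact_force: [-0.4, 0.2, -0.1]
opening: 0.378
finger_force: 23.6
psi 11.31 tilt [0.0001 0.002 ] pos [0.4772 0.0882 0.0616] q7 -0.02
turn rz 0.0001 shift(after turn) [-0.0013 -0.0014  0.0436] now-axes [-0.0013 -0.0014  0.0436]
```

```bash
python3 -m inch '-0.5 -0.001 -0.001 0.015 0 0 0; -0.5 0 0 0.015 0 0 0; -0.5 0 0 0.01 0 0 0; -0.5 0 0 0.002 0 0 0; -0.5 0 0 0 0 0 0; -0.5 0 0 0 0 0 0; -0.5 0 0 0 0 0 0; -0.5 0 0 0 0 0 0'
python3 -m inch '-0.5 0 0 0.001 0 0 0;-0.5 0 0 0 0 0 0; -0.5 0 0 0 0 0 0'
python3 -m inch '-0.5 0 0 0.0006 0 0 0; -0.5 0 0 0 0 0 0; -0.5 0 0 0 0 0 0'
```

```text
clock: 27.82
tool_pos: [0.4762, 0.0868, 0.0192]
eef_rot: [0.634, 0.773, 0.0, 0.0]
contact_force: [-0.4, -0.3, 0.5]
opening: 0.379
finger_force: 23.6
clock: 28.07
tool_pos: [0.4758, 0.0867, 0.0177]
eef_rot: [0.634, 0.773, 0.0, 0.0]
contact_force: [0.1, 1.1, -0.1]
opening: 0.379
finger_force: 23.6
clock: 28.32
tool_pos: [0.4757, 0.0867, 0.017]
eef_rot: [0.634, 0.773, 0.0, -0.0]
contact_force: [0.4, 0.1, -1.4]
opening: 0.379
finger_force: 23.6
```

```bash

python3 -m inch '-0.5 0 0 0.0006 0 0 0;-0.5 0 0 0 0 0 0; -0.5 0 0 0 0 0 0'
python3 -m inch '-0.5 0 0 0.0006 0 0 0; -0.5 0 0 0 0 0 0; -0.5 0 0 0 0 0 0'
```

```text
clock: 28.57
tool_pos: [0.4757, 0.0867, 0.0164]
eef_rot: [0.634, 0.773, -0.0, -0.0]
contact_force: [0.2, -0.1, -0.2]
opening: 0.38
finger_force: 23.6
clock: 28.82
tool_pos: [0.4758, 0.0867, 0.0159]
eef_rot: [0.634, 0.773, 0.0, 0.0]
contact_force: [-0.2, -0.1, 0.9]
opening: 0.378
finger_force: 23.8
```

```bash

python3 -m inch '-0.5 0 0 0.0005 0 0 0;-0.5 0 0 0 0 0 0; -0.5 0 0 0 0 0 0'
python3 -m inch '0.1 0 0 0 0 0 0; 0.1 0 0 0 0 0 0; 0.1 0 0 0 0 0 0; 0.1 0 0 0 0 0 0; 0.1 0 0 0 0 0 0; 0.1 0 0 -0.01 0 0 0; 0.1 0 0 -0.03 0 0 0; 0.1 0 0 -0.03 0 0 0; 0.1 0 0 -0.03 0 0 0; 0.1 0 0 -0.02 0 0 0; 0.3 0 0 0 0 0 0; 0.3 0 0 0 0 0 0; 0.3 0 0 0 0 0 0; 0.3 0 0 0 0 0 0'
python3 - <<'E'
from h import *
p,d=snapshot('top');cv2.imwrite('pics/t2.png',cv2.resize(p[150:350,100:500],None,fx=2,fy=2,interpolation=2)[:,:,::-1])
E
python3 go.py .6685 -.0793 .13 -69.3;python3 go.py .6685 -.0793 .13 20.7
```

```text
clock: 29.07
tool_pos: [0.4758, 0.0867, 0.0158]
eef_rot: [0.634, 0.773, 0.0, 0.0]
contact_force: [-0.5, -0.2, 6.6]
opening: 0.38
finger_force: 24.5
clock: 30.23
tool_pos: [0.4748, 0.0866, 0.1343]
eef_rot: [0.634, 0.773, -0.001, -0.001]
contact_force: [-0.4, 0.8, -0.7]
opening: 0.649
finger_force: 0.0
psi 11.29 tilt [-0.     -0.0025] pos [0.4749 0.0865 0.1342] q7 -0.02
turn rz 1.4066 shift(after turn) [0.1225 0.2236 0.0037] now-axes [-0.2005  0.1574  0.0038]
psi 11.29 tilt [-0.     -0.0025] pos [0.4749 0.0865 0.1342] q7 -0.02
turn rz -0.1642 shift(after turn) [-0.2236  0.1225  0.0039] now-axes [-0.2005  0.1574  0.0038]
```

View pics/t2.png

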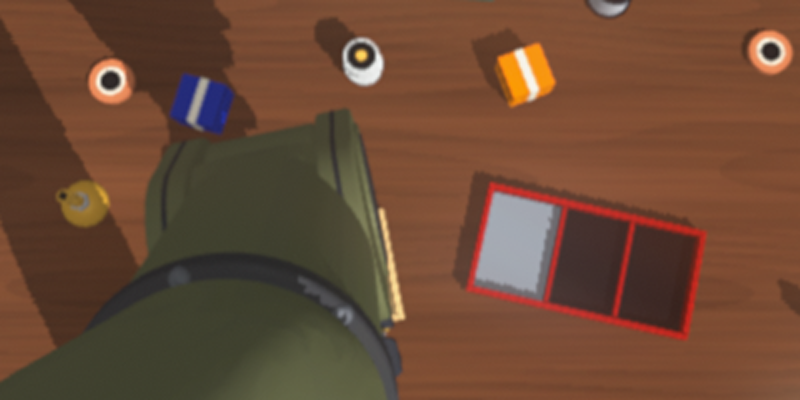

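```bash
python3 -m inch '0.3 0 0 0 0 0 -0.082; 0.3 0 0 0 0 0 -0.082; 0.3 -0.032 0.0175 0 0 0 0; 0.3 -0.032 0.0175 0 0 0 0; 0.3 -0.032 0.0175 0 0 0 0; 0.3 -0.032 0.0175 0 0 0 0; 0.3 -0.032 0.0175 0 0 0 0; 0.3 -0.032 0.0175 0 0 0 0; 0.3 -0.032 0.0175 0 0 0 0; 0.3 0 0 0.03 0 0 0; 0.3 0 0 0.03 0 0 0; 0.3 0 0 0.03 0 0 0; 0.3 0 0 0 0 0 0; 0.3 0 0 0 0 0 0; 0.3 0 0 0 0 0 0; 0.3 0 0 0 0 0 0; 0.3 0 0 0 0 0 0'
python3 go.py .6685 -.0793 -.006 20.7
python3 tips.py
python3 - <<'E'
from h import *
p,d=snapshot('scene');cv2.imwrite('pics/s5.png',cv2.resize(p[190:310,210:410],None,fx=4,fy=4,interpolation=2)[:,:,::-1])
E
```

```text
clock: 31.7
tool_pos: [0.6709, -0.0796, 0.0474]
eef_rot: [0.569, 0.823, 0.001, 0.002]
contact_force: [-0.0, -0.4, -0.9]
opening: 0.648
finger_force: 0.0
psi 20.69 tilt [-0.0014  0.0032] pos [ 0.6709 -0.0796  0.0474] q7 0.36
turn rz -0.0002 shift(after turn) [ 0.0013 -0.0023  0.0534] now-axes [ 0.0013 -0.0023  0.0534]
[ 0.67070139 -0.07963557  0.04717808] 31.75
282 dark pts: x mid split, min z
near 102 [0.065 0.065 0.065 0.066 0.067 0.068 0.068 0.069] [ 0.707 -0.062  0.07 ]
far 180 [0.061 0.063 0.063 0.064 0.064 0.064 0.064 0.064] [ 0.64  -0.087  0.066]
```

View pics/s5.png

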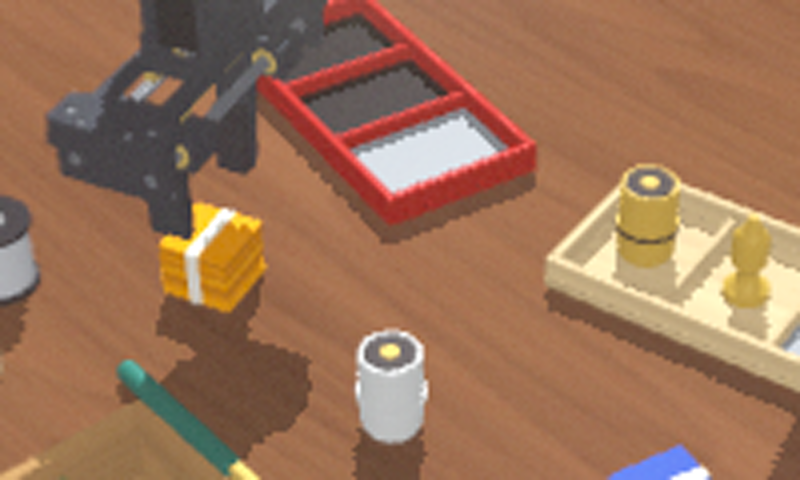

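The brass socket stands upright in the end bay (crop 648,215), the finial is still upright (748,260), and the fingers straddle the amber tiles (212,255). Next I lower and grip.

```bash
python3 -m inch '0.3 0.001 -0.002 0.018 0 0 0; 0.3 0 0 0.018 0 0 0; 0.3 0 0 0.014 0 0 0; 0.3 0 0 0.002 0 0 0; 0.3 0 0 0 0 0 0; 0.3 0 0 0 0 0 0; 0.3 0 0 0 0 0 0; 0.3 0 0 0 0 0 0'
python3 go.py .6685 -.0793 -.006 20.7
python3 -m inch '-0.3 0 0 0 0 0 0; -0.3 0 0 0 0 0 0; -0.3 0 0 0 0 0 0; -0.3 0 0 0 0 0 0; -0.3 0 0 0 0 0 0; -0.3 0 0 0 0 0 0; -0.3 0 0 0 0 0 0; -0.3 0 0 0 0 0 0' 25
```

```text
clock: 32.47
tool_pos: [0.6681, -0.0795, -0.0056]
eef_rot: [0.569, 0.823, 0.0, 0.001]
contact_force: [0.5, -0.3, -0.1]
opening: 0.652
finger_force: 0.0
psi 20.68 tilt [-0.0007  0.0017] pos [ 0.6681 -0.0795 -0.0056] q7 0.36
turn rz -0.0003 shift(after turn) [0.     0.0004 0.0004] now-axes [0.     0.0004 0.0004]
clock: 33.13
tool_pos: [0.6679, -0.0793, -0.0061]
eef_rot: [0.569, 0.823, 0.0, 0.001]
contact_force: [0.1, 0.6, 5.7]
opening: 0.498
finger_force: 25.0
```

```bash
python3 -m inch '-0.3 0 0 -0.01 0 0 0; -0.3 0 0 -0.03 0 0 0; -0.3 0 0 -0.03 0 0 0; -0.3 0 0 -0.03 0 0 0; -0.3 0 0 0 0 0 0.117; -0.3 0 0 0 0 0 0.117; -0.3 0 0 0 0 0 0.117; -0.3 0 0 0 0 0 0.117; -0.3 0 0 0 0 0 0.117; -0.3 0 0 0 0 0 0; -0.3 0 0 0 0 0 0; -0.3 0 0 0 0 0 0;-0.3 0 0 0 0 0 0'
python3 go.py .5004 -.0715 .09 -12.8
```

```text
clock: 34.22
tool_pos: [0.667, -0.0794, 0.0932]
eef_rot: [0.781, 0.624, -0.0, -0.0]
contact_force: [-0.1, 0.0, -1.2]
opening: 0.496
finger_force: 25.0
psi -12.73 tilt [ 0.0002 -0.0006] pos [ 0.667  -0.0794  0.0932] q7 -0.06
turn rz 0.0012 shift(after turn) [-0.0292 -0.1642  0.0033] now-axes [-0.029  -0.1642  0.0033]
```

```bash
python3 -m inch '-0.3 -0.006 -0.033 0 0 0 0; -0.3 -0.006 -0.033 0 0 0 0; -0.3 -0.006 -0.033 0 0 0 0; -0.3 -0.006 -0.033 0 0 0 0; -0.3 -0.005 -0.032 0 0 0 0; -0.3 0 0 0.02 0 0 0; -0.3 0 0 0.03 0 0 0; -0.3 0 0 0.014 0 0 0; -0.3 0 0 0 0 0 0; -0.3 0 0 0 0 0 0; -0.3 0 0 0 0 0 0; -0.3 0 0 0 0 0 0; -0.3 0 0 0 0 0 0'
python3 go.py .5004 -.0715 .001 -12.8
```

```text
clock: 35.3
tool_pos: [0.5018, -0.0713, 0.0303]
eef_rot: [0.782, 0.624, 0.001, 0.001]
contact_force: [-0.7, -0.1, -1.2]
opening: 0.499
finger_force: 25.0
psi -12.82 tilt [0.0003 0.0021] pos [ 0.5018 -0.0713  0.0303] q7 -0.02
turn rz -0.0004 shift(after turn) [-0.0005 -0.0014  0.0293] now-axes [-0.0005 -0.0014  0.0293]
```

```bash
python3 -m inch '-0.3 0 -0.001 0.012 0 0 0; -0.3 0 0 0.011 0 0 0; -0.3 0 0 0.005 0 0 0; -0.3 0 0 0 0 0 0; -0.3 0 0 0 0 0 0; -0.3 0 0 0 0 0 0; -0.3 0 0 0 0 0 0'
python3 -m inch '-0.3 0 0 0.001 0 0 0;-0.3 0 0 0 0 0 0; -0.3 0 0 0 0 0 0'
python3 -m inch '-0.3 0 0 0.0006 0 0 0; -0.3 0 0 0 0 0 0; -0.3 0 0 0 0 0 0'
```

```text
clock: 35.88
tool_pos: [0.5002, -0.0711, 0.0016]
eef_rot: [0.782, 0.624, 0.0, 0.0]
contact_force: [0.0, -0.3, -1.4]
opening: 0.495
finger_force: 25.0
clock: 36.13
tool_pos: [0.5, -0.071, 0.0004]
eef_rot: [0.782, 0.624, 0.0, 0.0]
contact_force: [0.5, 0.5, -1.0]
opening: 0.494
finger_force: 25.0
clock: 36.38
tool_pos: [0.4999, -0.071, -0.0003]
eef_rot: [0.782, 0.624, 0.0, -0.0]
contact_force: [-1.0, -0.7, -0.6]
opening: 0.496
finger_force: 25.0
```

```bash

python3 -m inch '-0.3 0 0 0.0006 0 0 0;-0.3 0 0 0 0 0 0; -0.3 0 0 0 0 0 0'
python3 -m inch '-0.3 0 0 0.0005 0 0 0; -0.3 0 0 0 0 0 0; -0.3 0 0 0 0 0 0'
```

```text
clock: 36.63
tool_pos: [0.4999, -0.071, -0.001]
eef_rot: [0.782, 0.624, -0.0, -0.0]
contact_force: [0.2, -0.3, -1.8]
opening: 0.499
finger_force: 25.0
clock: 36.88
tool_pos: [0.4999, -0.071, -0.0012]
eef_rot: [0.782, 0.624, 0.0, 0.0]
contact_force: [-1.2, 0.3, 3.8]
opening: 0.499
finger_force: 25.0
```

```bash
python3 -m inch '0.2 0 0 0 0 0 0; 0.2 0 0 0 0 0 0; 0.2 0 0 0 0 0 0; 0.2 0 0 0 0 0 0; 0.2 0 0 -0.01 0 0 0; 0.2 0 0 -0.03 0 0 0; 0.2 0 0 -0.03 0 0 0; 0.2 0 0 -0.03 0 0 0; 0 0 0 -0.03 0 0 0; 0 0 0 0 0 0 0; 0 0 0 0 0 0 0; 0 0 0 0 0 0 0; 0 0 0 0 0 0 0'
python3 go.py .542 .355 .12 -12.8
```

```text
clock: 37.97
tool_pos: [0.4991, -0.0708, 0.1278]
eef_rot: [0.782, 0.624, -0.001, -0.001]
contact_force: [-0.2, -1.6, 0.8]
opening: 0.5
finger_force: 0.0
psi -12.82 tilt [-0.0001 -0.0021] pos [ 0.4991 -0.0708  0.1278] q7 -0.03
turn rz -0.0004 shift(after turn) [ 0.4248 -0.0525  0.0078] now-axes [ 0.4247 -0.0526  0.0078]
```

```bash
python3 -m inch '0 0.0354 -0.0044 0 0 0 0; 0 0.0354 -0.0044 0 0 0 0; 0 0.0354 -0.0044 0 0 0 0; 0 0.0354 -0.0044 0 0 0 0; 0 0.0354 -0.0044 0 0 0 0; 0 0.0354 -0.0044 0 0 0 0; 0 0.0354 -0.0044 0 0 0 0; 0 0.0354 -0.0044 0 0 0 0; 0 0.0354 -0.0044 0 0 0 0; 0 0.0354 -0.0044 0 0 0 0; 0 0.0354 -0.0044 0 0 0 0; 0 0.0354 -0.0044 0 0 0 0; 0 0 0 0.03 0 0 0; 0 0 0 0.03 0 0 0; 0 0 0 0 0 0 0; 0 0 0 0 0 0 0; 0 0 0 0 0 0 0; 0 0 0 0 0 0 0; 0 0 0 0 0 0 0'
python3 go.py .542 .355 .012 -12.8
python3 - <<'E'
from h import *
p,d=snapshot('scene');cv2.imwrite('pics/s6.png',cv2.resize(p[180:380,250:520],None,fx=2.9,fy=2.9,interpolation=2)[:,:,::-1])
E
```

```text
clock: 39.55
tool_pos: [0.544, 0.355, 0.0703]
eef_rot: [0.782, 0.623, 0.001, 0.0]
contact_force: [-0.4, -0.4, 0.2]
opening: 0.5
finger_force: 0.0
psi -12.88 tilt [0.002 0.002] pos [0.544  0.355  0.0703] q7 -0.62
turn rz -0.0014 shift(after turn) [-0.0005 -0.0021  0.0583] now-axes [-0.0005 -0.0021  0.0583]
```

View pics/s6.png

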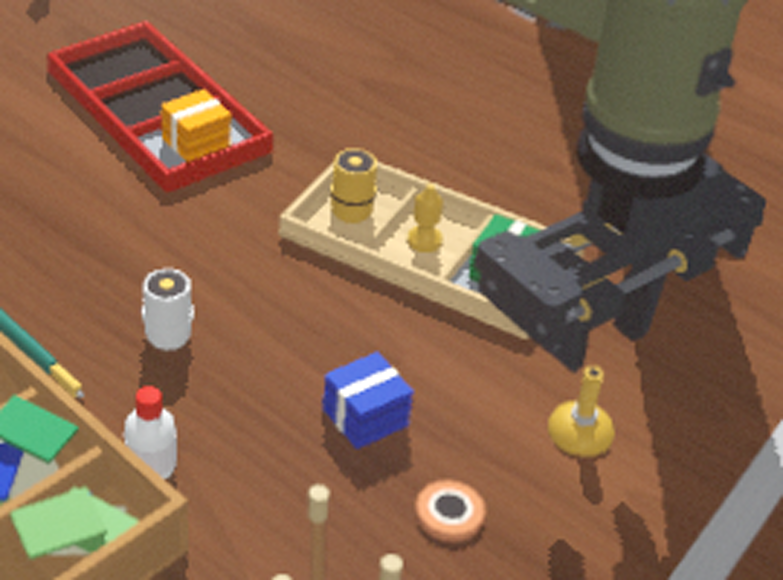

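The amber tiles sit in the red tray's felt bay (crop 197,125), the wood tray is complete, and the fingers are above the cap's tube (593,385). Next I lower around the tube.

```bash
python3 -m inch '0 0 -0.002 0.02 0 0 0; 0 0 0 0.02 0 0 0; 0 0 0 0.014 0 0 0; 0 0 0 0 0 0 0; 0 0 0 0 0 0 0; 0 0 0 0 0 0 0; 0 0 0 0 0 0 0; 0 0 0 0 0 0 0'
python3 tips.py
python3 - <<'E'
from h import *
p,d=snapshot('scene');cv2.imwrite('pics/s7.png',cv2.resize(p[250:350,400:520],None,fx=5,fy=5,interpolation=2)[:,:,::-1])
E
python3 go.py .542 .355 .012 -12.8
```

```text
clock: 40.27
tool_pos: [0.5417, 0.3557, 0.0158]
eef_rot: [0.782, 0.624, 0.001, 0.0]
contact_force: [-0.4, 0.8, -0.0]
opening: 0.497
finger_force: 0.0
[0.54147757 0.35568198 0.01558897] 40.3167
697 dark pts: x mid split, min z
near 411 [0.034 0.036 0.036 0.037 0.037 0.039 0.039 0.039] [0.577 0.358 0.039]
far 286 [0.032 0.033 0.034 0.034 0.035 0.035 0.035 0.035] [0.52  0.367 0.035]
psi -12.83 tilt [0.001  0.0009] pos [0.5413 0.3556 0.0154] q7 -0.61
turn rz -0.0005 shift(after turn) [-0.0005  0.0008  0.0034] now-axes [-0.0005  0.0008  0.0034]
```

View pics/s7.png

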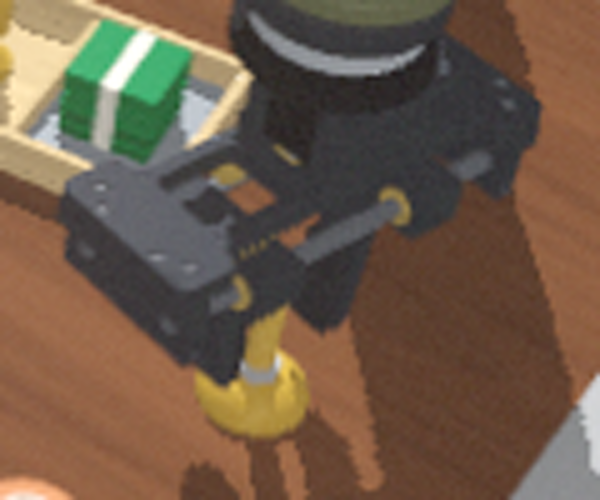

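The tube (crop 265,345) stands between the fingers, so I close and lift.

```bash
python3 -m inch '0 0 0 0.003 0 0 0; 0 0 0 0 0 0 0; -0.9 0 0 0 0 0 0; -0.9 0 0 0 0 0 0; -0.9 0 0 0 0 0 0; -0.9 0 0 0 0 0 0; -0.9 0 0 0 0 0 0; -0.9 0 0 0 0 0 0; -0.9 0 0 0 0 0 0; -0.9 0 0 0 0 0 0; -0.9 0 0 0 0 0 0; -0.9 0 0 0 0 0 0' 25
python3 -m inch '-0.9 0 0 -0.01 0 0 0; -0.9 0 0 -0.03 0 0 0; -0.9 0 0 -0.03 0 0 0; -0.9 0 0 -0.03 0 0 0; -0.9 0 0 -0.01 0 0 0; -0.9 0 0 0 0 0 0; -0.9 0 0 0 0 0 0; -0.9 0 0 0 0 0 0;-0.9 0 0 0 0 0 0'
python3 go.py .4847 -.1407 .12 -12.8
```

```text
clock: 41.37
tool_pos: [0.541, 0.3553, 0.0116]
eef_rot: [0.782, 0.624, 0.0, 0.0]
contact_force: [0.2, 0.5, -0.6]
opening: 0.126
finger_force: 25.0
clock: 42.12
tool_pos: [0.5395, 0.3547, 0.1196]
eef_rot: [0.782, 0.624, -0.002, -0.0]
contact_force: [-0.1, 0.3, -1.0]
opening: 0.127
finger_force: 25.0
psi -12.82 tilt [-0.0026 -0.0028] pos [0.5395 0.3547 0.1196] q7 -0.64
turn rz -0.0004 shift(after turn) [-0.4953  0.0564  0.0008] now-axes [-0.4952  0.0566  0.0008]
```

```bash
python3 -m inch '-0.9 -0.0354 0.004 0 0 0 0; -0.9 -0.0354 0.004 0 0 0 0; -0.9 -0.0354 0.004 0 0 0 0; -0.9 -0.0354 0.004 0 0 0 0; -0.9 -0.0354 0.004 0 0 0 0; -0.9 -0.0354 0.004 0 0 0 0; -0.9 -0.0354 0.004 0 0 0 0; -0.9 -0.0354 0.004 0 0 0 0; -0.9 -0.0354 0.004 0 0 0 0; -0.9 -0.0354 0.004 0 0 0 0; -0.9 -0.0354 0.004 0 0 0 0; -0.9 -0.0354 0.004 0 0 0 0; -0.9 -0.0354 0.004 0 0 0 0; -0.9 -0.0354 0.004 0 0 0 0; -0.9 0 0 0 0 0 0; -0.9 0 0 0 0 0 0; -0.9 0 0 0 0 0 0; -0.9 0 0 0 0 0 0; -0.9 0 0 0 0 0 0'
python3 go.py .4847 -.1407 .018 -12.8
```

```text
clock: 43.7
tool_pos: [0.4855, -0.1384, 0.1212]
eef_rot: [0.781, 0.625, 0.0, -0.001]
contact_force: [0.2, -0.8, -0.9]
opening: 0.129
finger_force: 25.0
psi -12.66 tilt [ 0.0009 -0.0009] pos [ 0.4855 -0.1384  0.1212] q7 0.07
turn rz 0.0024 shift(after turn) [-0.0025 -0.0002  0.1032] now-axes [-0.0025 -0.0002  0.1032]
```

```bash
python3 -m inch '-0.9 0 0 0.02 0 0 0; -0.9 0 0 0.03 0 0 0; -0.9 0 0 0.025 0 0 0; -0.9 0 0 0 0 0 0; -0.9 0 0 0 0 0 0; -0.9 0 0 0 0 0 0; -0.9 0 0 0 0 0 0; -0.9 0 0 0 0 0 0'
python3 go.py .4847 -.1407 .018 -12.8
```

```text
clock: 44.37
tool_pos: [0.4864, -0.1404, 0.048]
eef_rot: [0.782, 0.624, 0.001, 0.001]
contact_force: [-0.2, 0.1, 0.0]
opening: 0.126
finger_force: 25.0
psi -12.82 tilt [0.     0.0026] pos [ 0.4864 -0.1404  0.048 ] q7 0.08
turn rz -0.0003 shift(after turn) [-0.0007 -0.0016  0.03  ] now-axes [-0.0007 -0.0016  0.03  ]
```

```bash
python3 -m inch '-0.9 0 -0.001 0.012 0 0 0; -0.9 0 0 0.011 0 0 0; -0.9 0 0 0.004 0 0 0; -0.9 0 0 0 0 0 0; -0.9 0 0 0 0 0 0; -0.9 0 0 0 0 0 0; -0.9 0 0 0 0 0 0'
python3 -m inch '-0.9 0 0 0.001 0 0 0;-0.9 0 0 0 0 0 0; -0.9 0 0 0 0 0 0'
python3 -m inch '-0.9 0 0 0.0006 0 0 0; -0.9 0 0 0 0 0 0; -0.9 0 0 0 0 0 0'
```

```text
clock: 44.95
tool_pos: [0.4847, -0.1402, 0.02]
eef_rot: [0.782, 0.624, 0.0, 0.0]
contact_force: [0.4, -0.3, -1.6]
opening: 0.123
finger_force: 25.0
clock: 45.2
tool_pos: [0.4845, -0.1401, 0.0187]
eef_rot: [0.782, 0.624, 0.0, 0.0]
contact_force: [-0.0, -0.3, -0.6]
opening: 0.126
finger_force: 25.0
clock: 45.45
tool_pos: [0.4844, -0.1401, 0.018]
eef_rot: [0.782, 0.624, 0.0, -0.0]
contact_force: [-0.8, -0.1, -0.7]
opening: 0.12
finger_force: 25.0
```

```bash

python3 -m inch '-0.9 0 0 0.0008 0 0 0;-0.9 0 0 0 0 0 0; -0.9 0 0 0 0 0 0'
python3 -m inch '-0.9 0 0 0.0005 0 0 0; -0.9 0 0 0 0 0 0; -0.9 0 0 0 0 0 0'
```

```text
clock: 45.7
tool_pos: [0.4844, -0.1401, 0.0172]
eef_rot: [0.782, 0.624, 0.0, -0.0]
contact_force: [-0.1, 0.2, -1.0]
opening: 0.123
finger_force: 25.0
clock: 45.95
tool_pos: [0.4844, -0.1401, 0.0167]
eef_rot: [0.782, 0.624, 0.0, -0.0]
contact_force: [0.2, -0.4, -0.7]
opening: 0.124
finger_force: 25.0
```

```bash

python3 -m inch '-0.9 0 0 0.0004 0 0 0;-0.9 0 0 0 0 0 0; -0.9 0 0 0 0 0 0'
python3 -m inch '-0.9 0 0 0.0003 0 0 0; -0.9 0 0 0 0 0 0; -0.9 0 0 0 0 0 0'
```

```text
clock: 46.2
tool_pos: [0.4844, -0.1401, 0.0166]
eef_rot: [0.782, 0.624, 0.0, 0.0]
contact_force: [-0.3, 0.0, 3.8]
opening: 0.129
finger_force: 25.0
clock: 46.45
tool_pos: [0.4845, -0.1401, 0.0165]
eef_rot: [0.782, 0.624, 0.0, 0.0]
contact_force: [-0.4, 0.5, 8.2]
opening: 0.126
finger_force: 25.0
```

Contact at the expected height. Now release, lift, move clear and look.

```bash
python3 -m inch '-0.3 0 0 0 0 0 0; -0.3 0 0 0 0 0 0; -0.3 0 0 0 0 0 0; -0.3 0 0 0 0 0 0; -0.3 0 0 0 0 0 0; -0.3 0 0 -0.01 0 0 0; -0.3 0 0 -0.03 0 0 0; -0.3 0 0 -0.03 0 0 0; -0.3 0 0 -0.03 0 0 0; -0.3 0 0 -0.03 0 0 0; -0.3 0 0 -0.03 0 0 0; -0.3 0 0 0 0 0 0; -0.3 0 0 0 0 0 0; -0.3 0 0 0 0 0 0; -0.3 0 0 0 0 0 0'
python3 -m inch '-0.3 -0.03 0.015 0 0 0 0; -0.3 -0.035 0.015 0 0 0 0; -0.3 -0.035 0.015 0 0 0 0; -0.3 -0.035 0.015 0 0 0 0; -0.3 -0.035 0.015 0 0 0 0; -0.3 -0.035 0.015 0 0 0 0; -0.3 -0.02 0 0 0 0 0; -0.3 0 0 0 0 0 0; -0.3 0 0 0 0 0 0; -0.3 0 0 0 0 0 0; -0.3 0 0 0 0 0 0; -0.3 0 0 0 0 0 0'
python3 - <<'E'
from h import *
np.set_printoptions(precision=4,suppress=True)
for n in('scene','top'):
    p,d=snapshot(n)
    if n=='scene':a=cv2.resize(p[130:350,190:470],None,fx=2,fy=2)
    else:
        b=cv2.resize(p[150:350,100:380],None,fx=2,fy=2);P=cloud('top',d)
cv2.imwrite('pics/f.png',cv2.resize(np.vstack([a[:300],b[:300]]),None,fx=1,fy=1)[:,:,::-1])
Z=P[...,2]
for nm,x,y,h in [('green',.449,.223,.041),('bfin',.4629,.1534,.062),('bsock',.4762,.0867,.057),('amber',.5004,-.0715,.041),('cap',.4847,-.1407,.063),('blue',.637,.2397,.036),('wsock',.6778,.0816,.052),('nfin',.4215,-.3723,.057)]:
    m=(abs(P[...,0]-x)<.032)&(abs(P[...,1]-y)<.032)&(Z>.024)&(Z<.08);q=P[m]
    print(nm,len(q),(np.r_[q.min(0)+q.max(0)]/2)[:2] if len(q) else 0,'zmax',q[:,2].max() if len(q) else 0,'want',x,y,h)
E
```

```text
clock: 47.7
tool_pos: [0.4835, -0.1398, 0.1751]
eef_rot: [0.782, 0.624, -0.001, -0.001]
contact_force: [0.1, 0.8, 0.2]
opening: 0.352
finger_force: 0.0
clock: 48.7
tool_pos: [0.5227, -0.3774, 0.1757]
eef_rot: [0.781, 0.625, 0.0, -0.001]
contact_force: [0.0, 0.2, -0.0]
opening: 0.351
finger_force: 0.0
green 602 [0.4496 0.2218] zmax 0.04592647553747253 want 0.449 0.223 0.041
bfin 123 [0.4633 0.1521] zmax 0.06304086825952337 want 0.4629 0.1534 0.062
bsock 324 [0.4772 0.0861] zmax 0.0604523892995521 want 0.4762 0.0867 0.057
amber 543 [ 0.4985 -0.0713] zmax 0.0447962031813075 want 0.5004 -0.0715 0.041
cap 77 [ 0.4851 -0.1381] zmax 0.066916382481083 want 0.4847 -0.1407 0.063
blue 555 [0.6372 0.2395] zmax 0.03966317197121172 want 0.637 0.2397 0.036
wsock 326 [0.6769 0.0812] zmax 0.056199819936951556 want 0.6778 0.0816 0.052
nfin 150 [ 0.4213 -0.372 ] zmax 0.0581479400579038 want 0.4215 -0.3723 0.057
```

View pics/f.png

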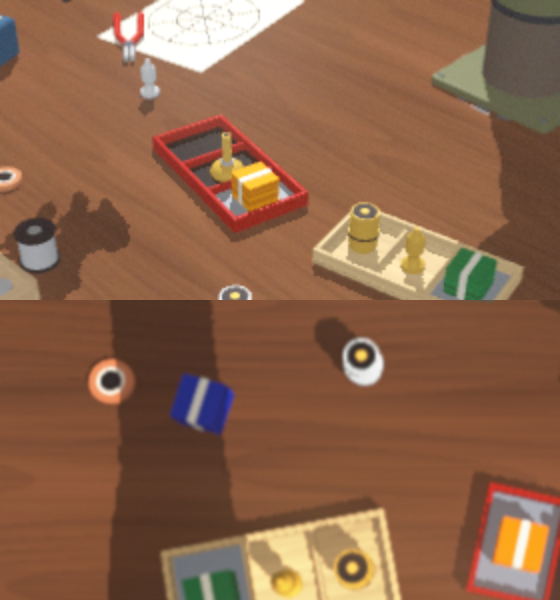

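Every kit part is in its bay, upright or flat at the right height (cap at about 227,160 and amber at 255,187 in the upper half). The blue tiles, silver finial and white socket have not moved, and the arm is clear.

```bash
python3 -c "
from plant import r
print(r.finish_job())"
```

```text
the job is handed in; nothing more can be done
None
```

Both lamp kits are made up and handed in at about 49 s of the 128 s limit: the glass lies flat on the felt, each fitting stands upright in its own plain bay, and the blue tiles, silver finial and white socket were left where they stood.

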